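# Clear up after weighing: weights to their case, vial to its rack, mounts to their tray

### The arm

A 6-joint arm with a two-finger parallel gripper is mounted at the origin on a cart in front of the work surface, level with it; the furniture and walls round the work are solid. World frame = base frame: x ahead of the robot, y to its left, z up, the work surface at z = 0. Lengths are in m, angles in rad, forces in N, time in s.
With the tool pointing down it reaches from about 0.3 to 0.875 m from the base axis. Payload 6.4 kg.
Tool frame: the origin (TCP) lies midway between the tips of the shut fingers; the grasp point (between the pads) lies 19 mm behind it; z points along the fingers, y is the line along which they close (so a half turn about z gives the same grasp; the last joint's range is limited). The gripper opens to 85 mm and grips with 20 to 120 N. Pads are 22 mm wide; open, the fingers measure 114 mm over their backs; the gripper's body (76 mm by 85 mm) begins 54 mm behind the grasp point. The pads swing forward as they close: fully open they stand 13 mm farther back than shut.
Start: joints at [0.934, 0.181, 1.607, -0, 1.354, -0.206], TCP at [0.24, 0.522, 0.21] pointing down, gripper open.
Joint ranges: [-2.99, 2.99], [-0.89, 2.07], [0.3, 2.58], [-1.14, 4.28], [0, 2.63], [-3.12, 3.12]. Speed limits (rad/s): [2.57, 2.57, 3.01, 3.14, 3.14, 3.14].

### API

Orientations are given as a unit quaternion [w, x, y, z].
In Python, from bench import ctrl gives the robot as it stands.
- The arm moves only by the tool drive_tool, never from a script. Its argument "plan" is a list that holds one entry, the list of rows, each a list of 4 numbers: the shift along the tool's x, y, z scaled (see below), then the turn about the tool's z scaled (see below). In form: [[[x, y, z, roll], ...]]. A call has 1 to 12 rows; each row is the pose to reach, as a shift and turn from the pose commanded when the call began, along the tool's axes at that moment, turning the shorter way round; what a row does not reach only later rows make up. The controller multiplies each number of a shift by 400 mm and each number of a turn by 180 degrees. A row lasts 1/12 s, in which the tool goes at most 41.7 mm and 7.16 degrees, less where a joint would pass 70% of its speed; a pose out of reach is approached as far as the arm can. A call with a number of a shift or a turn outside -1 to 1 is refused whole. A call with a gripper value outside its range is refused whole. "jaw" is the closure, from 0 (fully open) to 1 (shut), set as the call begins (left out, the last holds). The fingers move at their own pace and stop on an object; the grip force is fixed at half the most. Time passes only in rows, so rows that repeat a pose let the fingers close. It gives the time, the measured TCP pose, the force, the opening and the grip force at its end, in the units of the state.
- ctrl.get_obs(): the state, without advancing time (a new reading comes with each control period).
- ctrl.camera(name): name is "side" or "top"; returns (picture, depth): 384x512x3 uint8, red, green, blue; 384x512 float32, m along the optical axis (not along the pixel's ray), 0 where there is no reading.
- ctrl.camera_info(name): a dict with "camera_matrix" (3x3 intrinsics, pixels), "D" ([k1, k2, p1, p2, k3] as OpenCV has them; the pictures are not rectified), "R" (3x3) and "t" (3): a world point X has camera coordinates R X + t. Camera axes: x right, y down, z forward; pixel columns grow to the right and rows downward; lengths in m; the calibration is good to about 2 mm. A picture is of the moment at which its call begins. camera_info takes no time and is no camera call.
- ctrl.hand_in(): hands the job in; it is judged then, once.
The state is a dict: "time_s": time; "q": joint angles; "dq": joint speeds; "joint_efforts": joint torques, N m; "eef_pos": TCP position; "eef_rot": TCP orientation; "wrist_force": force on the tool from outside, world axes, zero at the start; "torque": the same for the moment, N m; "opening": opening from 0.0 (shut) to 1.0 (fully open); "grasp_force": force on a finger pad.
Only numpy, scipy, OpenCV 4.12 (cv2) and the standard library are available. Lean on these libraries where they do the work, as an engineer would, in place of code of your own. Each camera call takes 0.05 s, during which the arm holds its last target. There are 200 camera calls.

### The job

The weighing is finished, so clear the loose things from the front of the bench: stand each of the two steel weights in the well of its size in the wooden case and leave the case's lid shut over them, stand the loose vial in the free cell of the vial rack, and set the two loose mounted samples flat in the free bays of the mount tray, one in each. Carry the vial upright; do not let it tip over at any time.

Things in the scene. Friction and masses are not known exactly. Their poses are not given: they have to be found in the camera images.
- big_weight: The larger of two loose steel calibration weights standing upright on the bench: a plain cylinder 34 mm across and 26 mm high with a neck and a knob 21 mm across on top, 40 mm high in all, about 200 g. Origin at the centre of its underside, z up its axis.
- small_weight: The smaller of the two loose steel calibration weights standing upright: a cylinder 20 mm across and 19 mm high with a neck and a knob 12 mm across on top, 30 mm high in all, about 50 g. Origin at the centre of its underside, z up its axis.
- vial: The loose glass sample vial with a white screw cap, standing upright on the bench: 24 mm across, 50 mm high, about 18 g. Origin at the centre of its underside, z up its axis.
- pale_mount: A loose mounted sample: a flat-ended puck of pale resin, 30 mm across and 21 mm high, lying flat on the bench. Origin at the centre of its underside, z up its axis. It is the same kind as green_mount.
- green_mount: A loose mounted sample: a flat-ended puck of dark green resin, 30 mm across and 20 mm high, lying flat on the bench. Origin at the centre of its underside, z up its axis. It is the same kind as pale_mount.
- case: Weight case, fixed: dark wooden block 84 (x) by 180 (y) by 20 mm high, its hollow lid standing open at the back (+x) edge. Origin: centre of its underside, z up. Two round wells in its top, floors 12 mm above the origin (8 mm deep): 48 mm across at x=0, y=-38 mm for the large weight; 33 mm across at x=0, y=+42 mm for the small one (the large one does not fit it).
- case_lid (a joint): Case lid angle, rad: 0 shut, 1.75 open. Hinge along the case's y at x=+42, z=20 mm in its frame. Hollow wooden lid 84x180x40 mm, 150 g; shut, its top is 60 mm above the bench. Open, it leans on a stop just past upright, outer face 39 to 54 mm behind the hinge, top edge 95 mm above the bench. Pushed forward from behind, it passes balance near 1.0 rad and falls shut in about 1 s.
- vial_rack: Vial rack, fixed: white plastic tray 44 (x) by 126 (y) mm plus small end tabs, walls 18 mm high and 3 mm thick, floor 3 mm above the bench, three 38 mm square cells in a row at y = -41, 0, +41 mm. Origin: centre of its underside, z up. The end cells hold capped vials (24 mm across, 50 mm high) that stay; the middle cell is free.
- mount_tray: Mount tray, fixed: pale metal tray lined with grey felt, 50 (x) by 144 (y) mm plus small end tabs, walls 9 mm high and 3 mm thick, floor 3 mm above the bench, three 44 mm square bays in a row at y = -47, 0, +47 mm. Origin: centre of its underside, z up. The bay at y=+47 holds a black mount (30 mm across, 18 mm high) that stays; those at 0 and -47 are free.

How it is judged:
At the end, for the whole second after the job is handed in: Each weight stands in its own well and the lid is within 0.08 rad of shut; the vial stands in the rack's middle cell and the mounts lie one in each free bay; each within 12 mm (x and y) of its place's centre, on its floor, upright within 0.15 rad and at rest (x of big_weight in the frame of case between -0.012 and 0.012 m and y of big_weight in the frame of case between -0.05 and -0.026 m and z of each of big_weight, small_weight in the frame of case below 0.017 m and angle between each of big_weight, small_weight, vial's own z axis and vertical below 0.15 rad and linear speed of each of big_weight, small_weight, vial below 0.02 m/s and x of small_weight in the frame of case between -0.012 and 0.012 m and y of small_weight in the frame of case between 0.03 and 0.054 m and value of joint case_lid below 0.08 rad and x of vial in the frame of vial_rack between -0.012 and 0.012 m and y of vial in the frame of vial_rack between -0.012 and 0.012 m and z of vial in the frame of vial_rack below 0.008 m and ((x of pale_mount in the frame of mount_tray between -0.012 and 0.012 m and y of pale_mount in the frame of mount_tray between -0.012 and 0.012 m and z of pale_mount in the frame of mount_tray below 0.008 m and angle between pale_mount's own z axis and vertical below 0.15 rad and linear speed of pale_mount below 0.02 m/s) or (x of pale_mount in the frame of mount_tray between -0.012 and 0.012 m and y of pale_mount in the frame of mount_tray between -0.059 and -0.035 m and z of pale_mount in the frame of mount_tray below 0.008 m and angle between pale_mount's own z axis and vertical below 0.15 rad and linear speed of pale_mount below 0.02 m/s)) and ((x of green_mount in the frame of mount_tray between -0.012 and 0.012 m and y of green_mount in the frame of mount_tray between -0.012 and 0.012 m and z of green_mount in the frame of mount_tray below 0.008 m and angle between green_mount's own z axis and vertical below 0.15 rad and linear speed of green_mount below 0.02 m/s) or (x of green_mount in the frame of mount_tray between -0.012 and 0.012 m and y of green_mount in the frame of mount_tray between -0.059 and -0.035 m and z of green_mount in the frame of mount_tray below 0.008 m and angle between green_mount's own z axis and vertical below 0.15 rad and linear speed of green_mount below 0.02 m/s))); the robot touches nothing.
It fails at once if The loose vial is tipped over (more than 0.6 rad from upright) (angle between vial's own z axis and vertical above 0.6 rad).
It also fails if it takes over 136 s, if anything falls off the work surface, if the arm or the gripper's body presses on something with over 40 N, if the wrist force passes 120 N, or if a joint passes its speed limit or range.

## Working session

There is one attempt and no reset: what is moved stays moved. The work goes in short steps, Python scripts to look and compute and a tool call to move; the robot and the scene stay as the last step left them, time stands still between calls to the robot, and variables do not carry over. Pictures are saved under pics/ and viewed, at most 14 in all, crops included, and the job is handed in when it is done.

Besides the shell and the picture viewer there is one more tool, called as a command line: name --argument value ..., lists and objects as JSON in quotes. drive_tool: Moves the arm, as the interface text tells. Its arguments: {"type":"object","properties":{"plan":{"type":"array"},"jaw":{"type":"number"}},"required":["plan"]}

```bash
ls; mkdir -p pics; python3 - <<'E'
from bench import ctrl
import cv2,numpy as np
np.set_printoptions(precision=4,suppress=True)
o=ctrl.get_obs(); print({k:np.round(v,4) for k,v in o.items()})
for n in("side","top"):
    p,d=ctrl.camera(n); cv2.imwrite(f"pics/{n}0.png",p[...,::-1]); np.save(f"pics/{n}0.npy",d)
    i=ctrl.camera_info(n); print(n,i, d.min(),d.max())
E
```

```text
pics
{'time_s': np.float64(0.0), 'q': array([ 0.9337,  0.1816,  1.608 ,  0.    ,  1.3538, -0.2063]), 'dq': array([ 0.0004,  0.0009,  0.0013,  0.0012, -0.0011, -0.0002]), 'joint_efforts': array([  0.0008, -44.4858, -35.135 ,  -0.    ,   0.0087,  -0.    ]), 'eef_pos': array([0.2397, 0.522 , 0.2087]), 'eef_rot': array([-0.0004,  0.2138,  0.9769, -0.0008]), 'wrist_force': array([ 0.4482, -0.1513, -0.0923]), 'torque': array([-0.026 ,  0.0059,  0.0052]), 'grasp_force': np.float64(0.0), 'opening': np.float64(1.0037)}
side {'camera_matrix': array([[460.9287,   0.    , 257.6335],
       [  0.    , 460.9287, 191.7116],
       [  0.    ,   0.    ,   1.    ]]), 'D': array([0.0441, 0.    , 0.    , 0.    , 0.    ]), 'R': array([[ 0.9995,  0.0268,  0.0142],
       [ 0.0263, -0.5333, -0.8455],
       [-0.0151,  0.8455, -0.5338]]), 't': array([-0.5092,  0.0108,  1.0843])} 0.0 3.9505765
top {'camera_matrix': array([[391.4105,   0.    , 252.0455],
       [  0.    , 391.4105, 181.3424],
       [  0.    ,   0.    ,   1.    ]]), 'D': array([0.0455, 0.    , 0.    , 0.    , 0.    ]), 'R': array([[-0.0175, -0.9998,  0.0126],
       [-0.9943,  0.0161, -0.105 ],
       [ 0.1047, -0.0144, -0.9944]]), 't': array([0.0056, 0.5105, 1.1476])} 0.0 2.135633
```

View pics/top0.png

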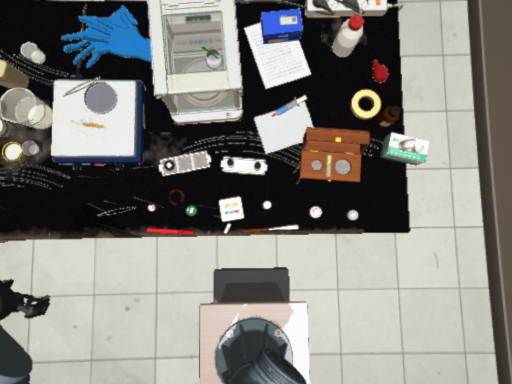

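View pics/side0.png

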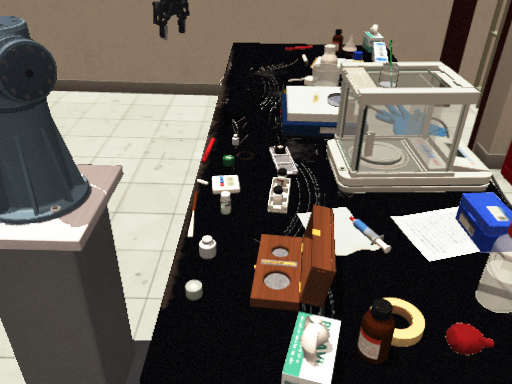

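The top view shows the loose things in a row at rows 205–215 (columns about 152, 191, 267, 316 and 352). Behind them are the tray at (185,162), the rack at (243,165) and the case at (331,165). I'll zoom in to identify each one.

```bash
python3 - <<'E'
import cv2,numpy as np
a=cv2.imread("pics/top0.png")[118:240,138:398]
a=cv2.resize(a,None,fx=3,fy=3,interpolation=cv2.INTER_CUBIC)
b=cv2.imread("pics/side0.png")[115:310,170:350]
b=cv2.resize(b,None,fx=3,fy=3,interpolation=cv2.INTER_CUBIC)
cv2.imwrite("pics/topc.png",a);cv2.imwrite("pics/sidec.png",b)
E
```

```text
(no output)
```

View pics/topc.png

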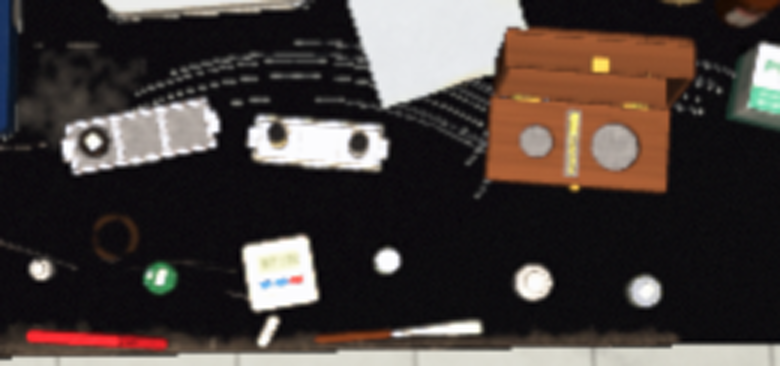

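View pics/sidec.png

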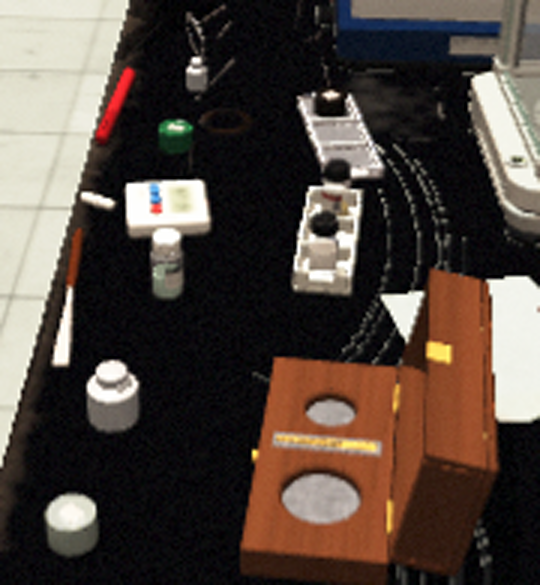

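The crops identify each item. In the top crop they are small weight (41,268), green mount (160,278), vial (387,260), big weight (533,282) and pale mount (644,290). Both trays are slightly turned, and the free cells are where the task says. Next I'll measure them.

```bash
cat > h.py <<'E'
from bench import ctrl
import cv2,numpy as np
np.set_printoptions(precision=4,suppress=True)
def cam(n):
    i=ctrl.camera_info(n); return np.array(i["camera_matrix"]),np.array(i["D"]),np.array(i["R"]),np.array(i["t"])
def ray(n,uv,z):
    K,D,R,t=cam(n); uv=np.atleast_2d(np.float64(uv))
    p=cv2.undistortPoints(uv[:,None],K,D)[:,0]
    d=np.c_[p,np.ones(len(p))]@R; C=-R.T@t
    return C+d*((z-C[2])/d[:,2])[:,None]
def cloud(n,d):
    K,D,R,t=cam(n); v,u=np.mgrid[:384,:512]
    p=cv2.undistortPoints(np.float64(np.c_[u.ravel(),v.ravel()])[:,None],K,D)[:,0]
    X=(np.c_[p,np.ones(len(p))]*d.reshape(-1,1)-t)@R
    X[d.ravel()==0]=np.nan
    return X.reshape(384,512,3)
E
python3 - <<'E'
from h import *
im={n:cv2.imread(f"pics/{n}0.png") for n in("top","side")}
cl={n:cloud(n,np.load(f"pics/{n}0.npy")) for n in im}
obj=dict(small=((152,207),(235,140),.030,.006),green=((191,211),(229,160),.02,.015),vial=((267,205),(226,203),.05,.012),big=((316,212),(208,246),.04,.0105),pale=((353,215),(194,289),.021,.015))
for k,(ut,us,h,r) in obj.items():
    g=ray("top",[ut],h)[0]
    print(k,"rays top",g[:2],"side",ray("side",[us],h)[0][:2])
    for n in im:
        X=cl[n]; m=(np.hypot(X[...,0]-g[0],X[...,1]-g[1])<.04)&(X[...,2]>.006)
        P=X[m]
        if not len(P): print(n,"none");continue
        v,u=np.nonzero(m); T=P[:,2]>P[:,2].max()-.007
        print("  ",n,len(P),"z",P[:,2].max(),"x",P[:,0].min(),P[:,0].max(),"y",P[:,1].min(),P[:,1].max(),"top c",P[T].mean(0),T.sum(), "px",u.mean(),v.mean())
t=im["top"]; hsv=cv2.cvtColor(t,cv2.COLOR_BGR2HSV)
def rect(name,roi,mask,z):
    x0,y0,x1,y1=roi; M=np.zeros(mask.shape,np.uint8); M[y0:y1,x0:x1]=mask[y0:y1,x0:x1]*255
    c=max(cv2.findContours(M,cv2.RETR_EXTERNAL,cv2.CHAIN_APPROX_NONE)[0],key=cv2.contourArea)
    W=ray("top",c[:,0],z)[:,:2]
    r=cv2.minAreaRect(np.float32(W*1000)); print(name,r)
rect("tray",(155,145,215,180),hsv[...,2]>70,.009)
rect("rack",(217,150,272,180),hsv[...,2]>90,.018)
wood=(hsv[...,1]>100)&(hsv[...,2]>50)
X=cl["top"]
rect("case",(290,120,370,190),wood&(X[...,2]<.027),.02)
grey=(hsv[...,1]<60)&(hsv[...,2]>90)
M=np.zeros(grey.shape,np.uint8);M[150:180,302:360]=grey[150:180,302:360]*255
for c in cv2.findContours(M,cv2.RETR_EXTERNAL,cv2.CHAIN_APPROX_NONE)[0]:
    if len(c)>10: u,w=cv2.minEnclosingCircle(c); print("well",u,w,cv2.contourArea(c),ray("top",[u],.012),ray("top",[u],.02))
E
```

```text
small rays top [0.4388 0.2938] side [0.4388 0.2645]
   top 40 z 0.03202864771632415 x 0.4304109492193648 0.4456455502716188 y 0.2696724497944206 0.3086718503243065 top c [0.4378 0.2987 0.0292] 13 px 151.575 207.375
   side 61 z 0.032609051968609366 x 0.42737081546995953 0.4450459124172113 y 0.2856380573256414 0.3049857895840105 top c [0.4366 0.2967 0.0301] 11 px 234.95081967213116 138.91803278688525
green rays top [0.4252 0.1806] side [0.4297 0.1653]
   top 83 z 0.024301867264769295 x 0.4133150347864151 0.4404657604222451 y 0.16884741128845154 0.20354278718849741 top c [0.4264 0.1832 0.0193] 45 px 190.51807228915663 210.42168674698794
   side 99 z 0.023564066136893828 x 0.4119627790052138 0.44089263490809544 y 0.15307103453741114 0.1950649878521794 top c [0.4255 0.1778 0.0204] 61 px 227.97979797979798 159.35353535353536
vial rays top [ 0.4379 -0.0451] side [ 0.4436 -0.0823]
   top 53 z 0.05387504855327375 x 0.4007085198427765 0.4507226492406463 y -0.057900024666742114 -0.03465724067988923 top c [ 0.4399 -0.0452  0.0496] 30 px 266.6981132075472 205.03773584905662
   side 216 z 0.05385
[... 930 characters left out ...]
3475512266 y -0.3195881347730924 -0.28440380414026406 top c [ 0.4043 -0.3043  0.0221] 194 px 193.56183745583039 288.56890459363956
tray ((574.49560546875, 202.2279052734375), (60.057071685791016, 163.87051391601562), 10.593585968017578)
rack ((560.9398803710938, 21.754314422607422), (143.09532165527344, 49.59344482421875), 84.48262786865234)
case ((568.5496215820312, -242.072998046875), (184.64242553710938, 121.16681671142578), 84.54679870605469)
well (316.1000061035156, 164.89999389648438) 5.0220537185668945 66.5 [[ 0.5594 -0.1997  0.012 ]] [[ 0.5583 -0.1983  0.02  ]]
well (342.3571472167969, 166.35714721679688) 7.576238632202148 151.5 [[ 0.5536 -0.2796  0.012 ]] [[ 0.5525 -0.2777  0.02  ]]
```

```bash
cat >> h.py <<'E'
def go(*targets):
    """targets: (x,y,z,phi_deg); prints row numbers from the present pose"""
    o=ctrl.get_obs(); p=np.array(o["eef_pos"]); w,x,y,z=o["eef_rot"]
    from scipy.spatial.transform import Rotation as Ro
    R=Ro.from_quat([x,y,z,w]).as_matrix(); ph=np.degrees(np.arctan2(R[1,0],R[0,0]))
    print("t",o["time_s"],"pos",p,"phi",ph,"open",o["opening"],"grip",o["grasp_force"],"F",o["wrist_force"])
    a=np.radians(ph); B=np.array([[np.cos(a),np.sin(a),0],[np.sin(a),-np.cos(a),0],[0,0,-1]])
    for T in targets:
        d=(np.array(T[:3])-p)@B; r=-((T[3]-ph+180)%360-180)
        print(np.round(d/.4,4).tolist()+[round(r/180,4)])
E
python3 - <<'E'
from h import *
f=lambda c:((c[0]+.5)/3-.5+138,(c[1]+.5)/3-.5+118)
for n,c,z in(("capL",(277,132),.053),("capR",(358,143),.053),("blackm",(93,142),.021),("bay0",(139,135),.003),("bay-",(189,127),.003)):
    print(n,ray("top",[f(c)],z)[0])
X=cloud("top",np.load("pics/top0.npy"))
m=(X[...,0]>.6)&(X[...,0]<.85)&(X[...,1]>-.42)&(X[...,1]<-.08)&(X[...,2]>.02)
P=X[m]
for xx in np.arange(.6,.85,.025):
    print("%.3f"%xx,[ "%.0f"%(1000*max(P[(abs(P[:,0]-xx-.0125)<.0125)&(abs(P[:,1]-yy-.0125)<.0125),2],default=0)) for yy in np.arange(-.42,-.08,.025)])
go((.437,.2965,.12,175),(.437,.2965,.01,175))
E
```

```text
capL [0.5671 0.0613 0.053 ]
capR [ 0.555 -0.018  0.053]
blackm [0.5648 0.2474 0.021 ]
bay0 [0.574  0.2043 0.003 ]
bay- [0.5815 0.1533 0.003 ]
0.600 ['72', '0', '0', '103', '105', '104', '107', '106', '105', '105', '106', '0', '0', '0']
0.625 ['69', '0', '0', '100', '100', '101', '102', '103', '103', '104', '102', '0', '0', '0']
0.650 ['0', '0', '0', '0', '0', '0', '95', '97', '98', '98', '97', '0', '0', '0']
0.675 ['107', '79', '0', '0', '0', '0', '0', '0', '0', '0', '0', '0', '0', '0']
0.700 ['106', '77', '22', '23', '0', '0', '0', '0', '0', '0', '0', '0', '0', '0']
0.725 ['23', '22', '23', '23', '24', '0', '0', '0', '0', '0', '0', '20', '21', '0']
0.750 ['23', '23', '0', '24', '21', '0', '0', '0', '0', '0', '22', '21', '0', '0']
0.775 ['0', '22', '27', '22', '0', '0', '0', '0', '0', '0', '0', '0', '0', '0']
0.800 ['44', '43', '0', '0', '0', '0', '0', '0', '0', '0', '0', '0', '0', '0']
0.825 ['54', '51', '0', '0', '0', '0', '0', '0', '0', '0', '0', '0', '0', '0']
t 0.1 pos [0.2398 0.522  0.2089] phi 155.31635575129778 open 0.9999349718685051 grip 0.0 F [0.6638 0.4425 0.2802]
[-0.6835, -0.3064, 0.2222, np.float64(-0.1094)]
[-0.6835, -0.3064, 0.4972, np.float64(-0.1094)]
```

drive_tool --plan '[[[-0.6835,-0.3064,0.2222,-0.1094],[-0.6835,-0.3064,0.2222,-0.1094],[-0.6835,-0.3064,0.2222,-0.1094],[-0.6835,-0.3064,0.2222,-0.1094],[-0.6835,-0.3064,0.2222,-0.1094],[-0.6835,-0.3064,0.2222,-0.1094],[-0.6835,-0.3064,0.2222,-0.1094],[-0.6835,-0.3064,0.2222,-0.1094],[-0.6835,-0.3064,0.2222,-0.1094],[-0.6835,-0.3064,0.2222,-0.1094],[-0.6835,-0.3064,0.2222,-0.1094],[-0.6835,-0.3064,0.2222,-0.1094]]]' --jaw 0

```text
time_s: 1.1
eef_pos: [0.4368, 0.2978, 0.1211]
eef_rot: [0.0, 0.043, 0.999, 0.0]
wrist_force: [-0.8, -0.0, -0.2]
opening: 1.0
grasp_force: 0.0
```

```bash
python3 - <<'E'
from h import *
go((.437,.2965,.12,175),(.437,.2965,.009,175))
p,d=ctrl.camera("side"); cv2.imwrite("pics/s1.png",cv2.resize(p[60:200,170:320,::-1],None,fx=4,fy=4))
E
```

```text
t 1.1 pos [0.4368 0.2978 0.1211] phi 175.0788986569932 open 0.9999478440577689 grip 0.0 F [-0.7865 -0.0044 -0.1645]
[-0.0009, -0.0033, 0.0026, np.float64(0.0004)]
[-0.0009, -0.0033, 0.2801, np.float64(0.0004)]
```

View pics/s1.png

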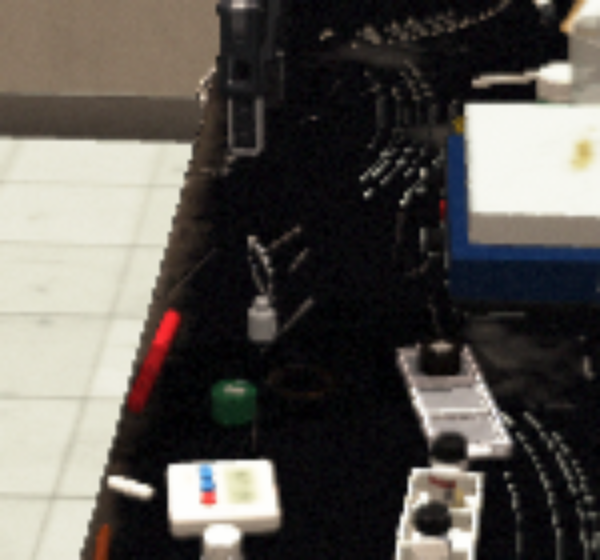

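The side view shows the gripper hovering over the small weight (crop (262,320)), lined up with it and with nothing in the way. I'll go down and close.

drive_tool --plan '[[[-0.001,-0.0033,0.1,0],[-0.001,-0.0033,0.2,0],[-0.001,-0.0033,0.28,0],[-0.001,-0.0033,0.28,0],[-0.001,-0.0033,0.28,0],[-0.001,-0.0033,0.28,0]]]'

```text
time_s: 1.65
eef_pos: [0.4387, 0.2968, 0.0107]
eef_rot: [0.001, 0.043, 0.999, 0.001]
wrist_force: [1.0, 0.3, 0.8]
opening: 0.994
grasp_force: 0.0
```

drive_tool --plan '[[[0,0,0,0],[0,0,0,0],[0,0,0,0],[0,0,0,0],[0,0,0,0],[0,0,0,0],[0,0,0,0],[0,0,0,0],[0,0,0,0],[0,0,0,0],[0,0,0,0],[0,0,0,0]]]' --jaw 1

```text
time_s: 2.65
eef_pos: [0.4376, 0.2956, 0.0087]
eef_rot: [-0.0, 0.044, 0.999, -0.0]
wrist_force: [0.2, -0.4, 0.0]
opening: -0.001
grasp_force: 0.0
```

```bash
python3 - <<'E'
from h import *
go((.437,.2965,.11,175),(.559,-.199,.12,175),(.559,-.199,.022,175))
E
```

```text
t 2.65 pos [0.4376 0.2956 0.0087] phi 175.00598426050664 open -0.0008993678627440914 grip 0.0 F [ 0.1801 -0.446   0.004 ]
[0.0017, 0.0022, -0.2531, np.float64(0.0)]
[-0.41, -1.2053, -0.2781, np.float64(0.0)]
[-0.41, -1.2053, -0.0331, np.float64(0.0)]
```

```bash
python3 - <<'E'
from h import *
p,d=ctrl.camera("side"); q,e=ctrl.camera("top"); np.save("pics/t2.npy",e); np.save("pics/s2.npy",d)
a=cv2.resize(p[90:190,180:280,::-1],None,fx=4,fy=4);b=cv2.resize(q[170:270,100:200,::-1],None,fx=4,fy=4)
cv2.imwrite("pics/s2.png",np.hstack([a,b]))
X=cloud("side",d)
m=(abs(X[...,0]-.437)<.03)&(abs(X[...,1]-.297)<.04)&(X[...,2]>.006)&(X[...,2]<.034)
hs=cv2.cvtColor(p,cv2.COLOR_RGB2HSV); 
v,u=np.nonzero(m&(hs[...,2]>120)); print(len(u), X[v,u].mean(0) if len(u) else 0, X[v,u].min(0),X[v,u].max(0))
E
```

```text
11 [0.4359 0.2945 0.0214] [0.4277 0.2907 0.0193] [0.4422 0.2989 0.0241]
```

View pics/s2.png

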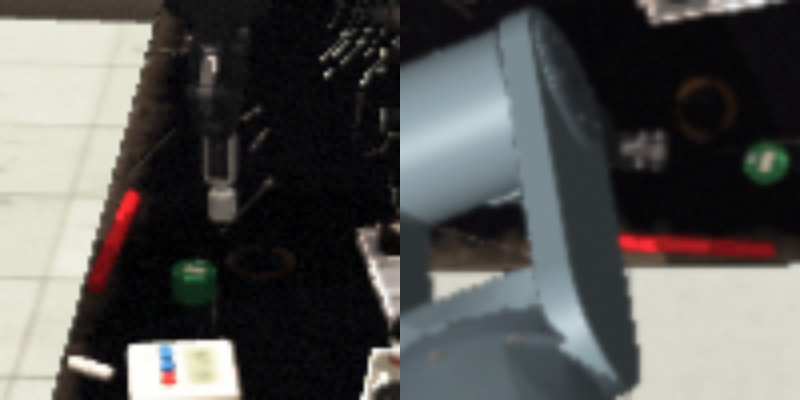

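```bash
python3 - <<'E'
from h import *
for n,f in(("side","s2"),("top","t2")):
    X=cloud(n,np.load(f"pics/{f}.npy"))
    m=(abs(X[...,0]-.437)<.05)&(abs(X[...,1]-.297)<.08)&(X[...,2]>.006)
    P=X[m]; print(n,len(P))
    for z in np.arange(.006,.16,.01):
        Q=P[(P[:,2]>=z)&(P[:,2]<z+.01)]
        if len(Q): print("%.3f"%z,len(Q),"x",Q[:,0].min(),Q[:,0].max(),"y",Q[:,1].min(),Q[:,1].max())
print(ctrl.get_obs()["opening"],ctrl.get_obs()["q"])
E
```

```text
side 3628
0.006 24 x 0.4276749760261999 0.4450884550366492 y 0.2877212428012525 0.2984984892155472
0.016 25 x 0.4275821284826594 0.4450631552459343 y 0.2863319520996544 0.30285444860928945
0.026 11 x 0.42535955163778877 0.4426664291702921 y 0.2879553488973894 0.2979646448285903
0.036 22 x 0.4257302050801096 0.4459447288715262 y 0.28105148389125206 0.29400345318352206
0.046 27 x 0.4258903138525488 0.44614274583216085 y 0.27866581147467695 0.29393914605224997
0.056 27 x 0.4261444683680301 0.4460598861188476 y 0.2799782052840525 0.29495412454544917
0.066 12 x 0.426382772427965 0.4480958459578984 y 0.27885655699154654 0.3030261956196767
0.076 32 x 0.4204513798404305 0.4500296081000025 y 0.26083053268169804 0.3235569227687337
0.086 25 x 0.42066722018665087 0.44961721457090964 y 0.2508080315057509 0.28534551054380447
0.096 34 x 0.419264249166267 0.4536280182348627 y 0.24244865280778266 0.30755288894562527
0.106 44 x 0.41969248758037275 0.4537215179661066 y 0.23431286387772024 0.309631195613879
0.116 78 x 0.4145992053975136 0.4538865576362328 y 0.23058616545492874 0.3560721584968036
0.126 6
[... 629 characters left out ...]
324
0.096 9 x 0.4242372048004551 0.4467066485881237 y 0.25944207890454923 0.2659759665641397
0.106 8 x 0.4237938561091917 0.44565306038692615 y 0.24932528930588374 0.2583705469546956
0.116 49 x 0.4206048412861233 0.4455428164515161 y 0.2346615947281381 0.25391003312042504
0.126 17 x 0.43130578280759574 0.442117368469338 y 0.2409722556328801 0.2579552752598655
0.136 15 x 0.4256566672130592 0.444488989468198 y 0.25430929615231856 0.2597014374108732
0.146 11 x 0.42541355976495865 0.4441172586222986 y 0.255387363668387 0.2613157969605431
0.156 13 x 0.4225864705793909 0.4645780581055689 y 0.2576575256954632 0.2700554353169117
0.0003595601597922773 [ 0.3691  0.355   1.8535  0.      0.9332 -1.1146]
```

```bash
python3 - <<'E'
from h import *
X=cloud("side",np.load("pics/side0.npy"))
m=(np.hypot(X[...,0]-.24,X[...,1]-.522)<.09)&(X[...,2]>.05)
P=X[m]
for z in np.arange(.17,.33,.01):
    Q=P[(P[:,2]>=z)&(P[:,2]<z+.01)]
    if len(Q): print("%.3f"%z,len(Q),"x",Q[:,0].min(),Q[:,0].max(),"y",Q[:,1].min(),Q[:,1].max())
X=cloud("side",np.load("pics/s2.npy"))
# column through finger centre: z vs row
for v in range(125,147):
    print(v,X[v,234:238:1].tolist()[0:1],X[v,235])
E
```

```text
0.240 23 x 0.20748475611510342 0.267382570425123 y 0.4727036046712937 0.5691451691087089
0.250 46 x 0.2074949465692653 0.26989404675596357 y 0.46928055770026594 0.5694174450299708
0.260 59 x 0.20767919948526506 0.2696589463455538 y 0.46246593827686056 0.5693456947461758
0.270 58 x 0.20795405840197848 0.2703018018886332 y 0.4671169579390983 0.5710064170220652
0.280 51 x 0.20739549990516046 0.2736855532521405 y 0.4642793591571897 0.5676032592347765
0.290 92 x 0.19631577543913895 0.28112870942882817 y 0.4453789154470532 0.5808099552815316
0.300 114 x 0.19725127798578165 0.2813540189103881 y 0.44963648838850584 0.5927176851482812
0.310 131 x 0.19818994348976435 0.27932802367693843 y 0.45053333771370013 0.5910893654495776
0.320 125 x 0.19939973442879902 0.27962884311349645 y 0.4502223214112556 0.5872445395966427
125 [[0.4351778941621546, 0.2837925874062388, 0.0665234349993788]] [0.4381 0.2815 0.0676]
126 [[0.43482815272601577, 0.28784253005067817, 0.06168970631306286]] [0.438  0.2831 0.0639]
127 [[0.43484093216597375, 0.2871265609745465, 0.05898452524778608]] [0.438  0.282  0.0614]
128 [[
[... 1048 characters left out ...]
67, 0.0199946489132897]] [0.4369 0.2907 0.0204]
140 [[0.43364027209776357, 0.295623937159593, 0.01477016592902455]] [0.4368 0.291  0.0171]
141 [[0.43384248601299524, 0.2924221789906163, 0.013173728587720148]] [0.4366 0.2933 0.0128]
142 [[0.4337043196381459, 0.2936613841247403, 0.009402176109849182]] [0.4368 0.2907 0.0109]
143 [[0.43381009523343383, 0.2917184553155206, 0.007188997439836789]] [0.4369 0.2886 0.0088]
144 [[0.4338484387358593, 0.29065483026030925, 0.0045407675207359156]] [0.4367 0.2909 0.0045]
145 [[0.4338888533169356, 0.28956412569601814, 0.0019034085673747187]] [ 0.4364  0.2946 -0.0005]
146 [[0.43418649258377473, 0.2851251240829552, 0.000945873439534641]] [0.4374 0.2811 0.0031]
```

The shut fingertips are really about 20 mm behind the reported TCP (32 mm when open), so the grip closed above the weight, which hasn't moved. I'll open, go down 21 mm and close again.

drive_tool --plan '[[[0,0,0,0],[0,0,0,0],[0,0,0,0],[0,0,0,0],[0,0,0,0],[0,0,0,0],[0,0,0,0],[0,0,0,0],[0.002,0,0.025,0],[0.002,0,0.052,0],[0.002,0,0.052,0],[0.002,0,0.052,0]]]' --jaw 0

```text
time_s: 3.75
eef_pos: [0.4356, 0.2951, -0.0135]
eef_rot: [-0.001, 0.044, 0.999, -0.001]
wrist_force: [0.6, -0.6, -0.2]
opening: 1.0
grasp_force: 0.0
```

drive_tool --plan '[[[0,0,0,0],[0,0,0,0],[0,0,0,0],[0,0,0,0],[0,0,0,0],[0,0,0,0],[0,0,0,0],[0,0,0,0],[0,0,0,0],[0,0,0,0]]]' --jaw 1

```text
time_s: 4.58
eef_pos: [0.4371, 0.2959, -0.0115]
eef_rot: [0.0, 0.043, 0.999, 0.0]
wrist_force: [-1.6, -0.5, 6.3]
opening: 0.193
grasp_force: 58.6
```

```bash
python3 - <<'E'
from h import *
o=ctrl.get_obs();p=o["eef_pos"]
go((p[0],p[1],.11,175),(.50,.05,.11,175),(.559,-.199,.08,175))
E
```

```text
t 4.5833 pos [ 0.4371  0.2959 -0.0115] phi 175.0143415125804 open 0.1928619579840273 grip 58.614707412198186 F [-1.5708 -0.4699  6.3259]
[0.0, 0.0, -0.3037, np.float64(0.0001)]
[-0.21, -0.5987, -0.3037, np.float64(0.0001)]
[-0.411, -1.206, -0.2287, np.float64(0.0001)]
```

drive_tool --plan '[[[0,0,-0.1,0],[0,0,-0.2,0],[0,0,-0.3,0],[-0.03,-0.09,-0.3,0],[-0.06,-0.18,-0.3,0],[-0.1,-0.27,-0.3,0],[-0.13,-0.37,-0.3,0],[-0.16,-0.46,-0.3,0],[-0.19,-0.54,-0.3,0],[-0.21,-0.6,-0.3,0],[-0.21,-0.6,-0.3,0]]]'

```text
time_s: 5.5
eef_pos: [0.501, 0.0449, 0.1082]
eef_rot: [0.001, 0.046, 0.999, -0.001]
wrist_force: [-0.2, -0.6, -0.0]
opening: 0.193
grasp_force: 58.9
```

```bash
python3 - <<'E'
from h import *
go((.559,-.199,.07,175),(.559,-.199,.001,175))
p,d=ctrl.camera("side"); cv2.imwrite("pics/s3.png",cv2.resize(p[90:270,170:320,::-1],None,fx=3,fy=3))
E
```

```text
t 5.5 pos [0.501  0.0449 0.1082] phi 174.75672452619395 open 0.19311253545171422 grip 58.93608318641782 F [-0.1676 -0.5591 -0.0129]
[-0.2002, -0.5939, 0.0954, np.float64(-0.0014)]
[-0.2002, -0.5939, 0.2679, np.float64(-0.0014)]
```

View pics/s3.png

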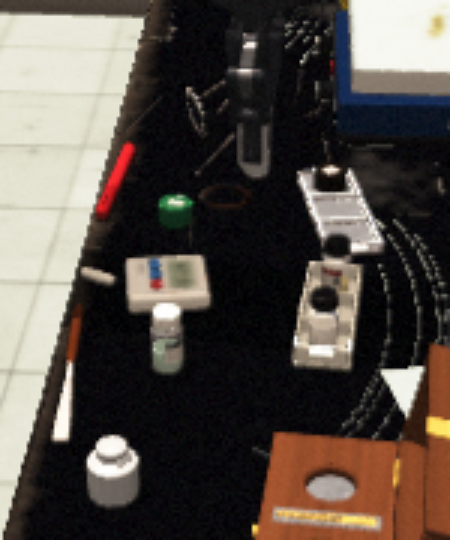

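The weight is held between the fingers (crop (252,165)) and its place on the bench is empty. Next I'll hover over the small well.

drive_tool --plan '[[[-0.03,-0.09,0.02,0],[-0.06,-0.18,0.03,0],[-0.09,-0.27,0.05,0],[-0.12,-0.36,0.06,0],[-0.16,-0.46,0.08,0],[-0.19,-0.55,0.095,0],[-0.2,-0.594,0.095,0],[-0.2,-0.594,0.095,0],[-0.2,-0.594,0.095,0]]]'

```text
time_s: 6.3
eef_pos: [0.5583, -0.1939, 0.0695]
eef_rot: [-0.001, 0.044, 0.999, 0.001]
wrist_force: [-0.3, 0.6, -1.3]
opening: 0.193
grasp_force: 59.0
```

```bash
python3 - <<'E'
from h import *
go((.559,-.199,.07,175),(.559,-.199,.002,175))
E
```

```text
t 6.3 pos [ 0.5583 -0.1939  0.0695] phi 174.94136471222595 open 0.19329779371473377 grip 58.98688861168921 F [-0.317   0.6066 -1.3032]
[-0.0028, -0.0126, -0.0013, np.float64(-0.0003)]
[-0.0028, -0.0126, 0.1687, np.float64(-0.0003)]
```

drive_tool --plan '[[[-0.003,-0.012,0.05,0],[-0.003,-0.012,0.1,0],[-0.003,-0.012,0.14,0],[-0.003,-0.012,0.16,0],[-0.003,-0.012,0.168,0],[-0.003,-0.012,0.168,0],[-0.003,-0.012,0.168,0]]]'

```text
time_s: 6.88
eef_pos: [0.5601, -0.1987, 0.0037]
eef_rot: [0.0, 0.043, 0.999, -0.0]
wrist_force: [-0.1, -0.6, -0.2]
opening: 0.195
grasp_force: 59.0
```

```bash
python3 - <<'E'
from h import *
go((.559,-.199,.09,175),(.4155,-.1915,.09,175))
E
```

```text
t 6.8833 pos [ 0.5601 -0.1987  0.0037] phi 175.06721534799593 open 0.19503747946580172 grip 58.99149851873517 F [-0.107  -0.5611 -0.2144]
[0.0026, -0.001, -0.2158, np.float64(0.0004)]
[0.3617, -0.0132, -0.2158, np.float64(0.0004)]
```

drive_tool --plan '[[[0,0,0.004,0],[0,0,0.004,0],[0,0,0.004,0]]]'

```text
time_s: 7.13
eef_pos: [0.5599, -0.1995, 0.0019]
eef_rot: [0.001, 0.044, 0.999, -0.0]
wrist_force: [-0.1, -0.7, -1.1]
opening: 0.192
grasp_force: 59.0
```

drive_tool --plan '[[[0,0,0,0],[0,0,0,0],[0,0,0,0],[0,0,0,0],[0,0,0,0],[0,0,0,0],[0,0,-0.05,0],[0,0,-0.12,0],[0,0,-0.2,0],[0,0,-0.22,0],[0,0,-0.22,0]]]' --jaw 0

```text
time_s: 8.05
eef_pos: [0.5618, -0.2006, 0.0928]
eef_rot: [0.003, 0.044, 0.999, -0.002]
wrist_force: [-0.6, -0.1, 0.5]
opening: 0.996
grasp_force: 0.0
```

drive_tool --plan '[[[0.1,0,0,0],[0.2,0,0,0],[0.3,-0.01,0,0],[0.361,-0.014,0,0],[0.361,-0.014,0,0],[0.361,-0.014,0,0],[0.361,-0.014,0,0]]]'

```text
time_s: 8.63
eef_pos: [0.4154, -0.1924, 0.0888]
eef_rot: [0.0, 0.044, 0.999, 0.0]
wrist_force: [-0.4, -0.7, -0.0]
opening: 0.998
grasp_force: 0.0
```

```bash
python3 - <<'E'
from h import *
go((.4155,-.1915,.08,175),(.4155,-.1915,-.012,175))
p,d=ctrl.camera("side"); cv2.imwrite("pics/s4.png",cv2.resize(p[170:330,170:350,::-1],None,fx=3,fy=3))
E
```

```text
t 8.6333 pos [ 0.4154 -0.1924  0.0888] phi 174.97989224201066 open 0.9984272855028388 grip 0.0 F [-0.4189 -0.6503 -0.0036]
[-0.0, 0.0023, 0.022, np.float64(-0.0001)]
[-0.0, 0.0023, 0.252, np.float64(-0.0001)]
```

View pics/s4.png

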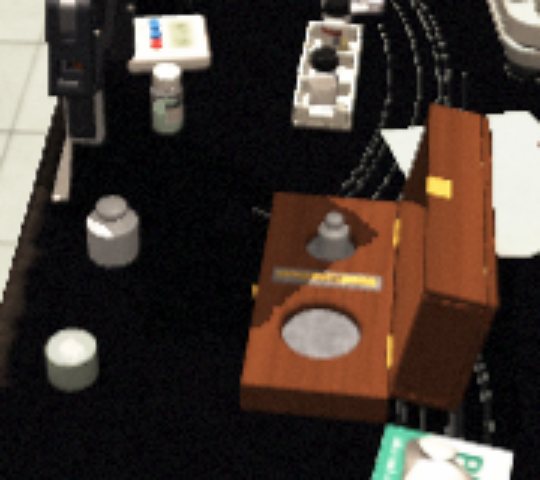

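The small weight stands upright in its well (crop (332,238)). Next is the big weight.

drive_tool --plan '[[[0,0.002,0.1,0],[0,0.002,0.2,0],[0,0.002,0.252,0],[0,0.002,0.252,0],[0,0.002,0.252,0]]]'

```text
time_s: 9.1
eef_pos: [0.415, -0.1908, -0.0126]
eef_rot: [-0.001, 0.043, 0.999, 0.001]
wrist_force: [1.1, -0.1, 0.4]
opening: 0.998
grasp_force: 0.0
```

drive_tool --plan '[[[0,0,0,0],[0,0,0,0],[0,0,0,0],[0,0,0,0],[0,0,0,0],[0,0,0,0],[0,0,0,0],[0,0,0,0]]]' --jaw 1

```text
time_s: 9.77
eef_pos: [0.4161, -0.1921, -0.0101]
eef_rot: [0.001, 0.044, 0.999, -0.001]
wrist_force: [-1.4, 2.1, 9.2]
opening: 0.367
grasp_force: 58.8
```

```bash
python3 - <<'E'
from h import *
p=ctrl.get_obs()["eef_pos"]
go((p[0],p[1],.08,175),(.553,-.2785,.08,175))
E
```

```text
t 9.7667 pos [ 0.4161 -0.1921 -0.0101] phi 175.00854771483736 open 0.36694451027572944 grip 58.82954377406804 F [-1.4458  2.1213  9.1898]
[0.0, 0.0, -0.2251, np.float64(0.0)]
[-0.3598, -0.1855, -0.2251, np.float64(0.0)]
```

drive_tool --plan '[[[0,0,-0.08,0],[0,0,-0.16,0],[0,0,-0.225,0],[-0.09,-0.045,-0.225,0],[-0.18,-0.09,-0.225,0],[-0.27,-0.14,-0.225,0],[-0.36,-0.1855,-0.225,0],[-0.36,-0.1855,-0.225,0],[-0.36,-0.1855,-0.225,0],[-0.36,-0.1855,-0.225,0],[-0.36,-0.1855,-0.225,0]]]'

```text
time_s: 10.68
eef_pos: [0.5509, -0.2769, 0.0782]
eef_rot: [-0.001, 0.043, 0.999, 0.0]
wrist_force: [0.2, -0.0, -1.7]
opening: 0.369
grasp_force: 60.9
```

```bash
python3 - <<'E'
from h import *
go((.553,-.2785,.004,175))
E
```

```text
t 10.6833 pos [ 0.5509 -0.2769  0.0782] phi 175.01903433408378 open 0.3688409426191786 grip 60.86616403100379 F [ 0.1765 -0.0216 -1.6714]
[-0.0055, -0.0036, 0.1854, np.float64(0.0001)]
```

drive_tool --plan '[[[-0.005,-0.003,0.06,0],[-0.005,-0.003,0.12,0],[-0.005,-0.003,0.16,0],[-0.005,-0.003,0.18,0],[-0.005,-0.003,0.186,0],[-0.005,-0.003,0.186,0],[-0.005,-0.003,0.186,0]]]'

```text
time_s: 11.27
eef_pos: [0.5546, -0.2797, 0.0054]
eef_rot: [0.001, 0.044, 0.999, -0.001]
wrist_force: [0.4, -0.7, -1.3]
opening: 0.366
grasp_force: 60.9
```

drive_tool --plan '[[[0,0,0.004,0],[0,0,0.004,0],[0,0,0.004,0]]]'

```text
time_s: 11.52
eef_pos: [0.5545, -0.2796, 0.0032]
eef_rot: [0.001, 0.044, 0.999, -0.0]
wrist_force: [-0.2, -0.3, -1.7]
opening: 0.372
grasp_force: 60.9
```

drive_tool --plan '[[[0,0,0,0],[0,0,0,0],[0,0,0,0],[0,0,0,0],[0,0,0,0],[0,0,0,0],[0,0,-0.05,0],[0,0,-0.13,0],[0,0,-0.22,0],[0,0,-0.3,0],[0,0,-0.35,0],[0,0,-0.35,0]]]' --jaw 0

```text
time_s: 12.52
eef_pos: [0.5571, -0.2815, 0.1488]
eef_rot: [0.004, 0.043, 0.999, -0.003]
wrist_force: [1.1, -0.4, 0.7]
opening: 1.005
grasp_force: 0.0
```

drive_tool --plan '[[[0,0,0,0],[0,0,0,0],[-0.09,0.03,0,0],[-0.18,0.05,0,0],[-0.27,0.07,0,0],[-0.36,0.07,0,0],[-0.36,0.07,0,0],[-0.36,0.07,0,0],[-0.36,0.07,0,0],[-0.36,0.07,0,0]]]' --jaw 1

```text
time_s: 13.35
eef_pos: [0.6985, -0.2638, 0.1413]
eef_rot: [-0.001, 0.044, 0.999, 0.0]
wrist_force: [0.2, 0.5, -0.3]
opening: 0.001
grasp_force: 0.0
```

```bash
python3 - <<'E'
from h import *
go((.703,-.252,.055,175),(.60,-.243,.055,175),(.56,-.24,.065,175))
p,d=ctrl.camera("side"); cv2.imwrite("pics/s5.png",cv2.resize(p[130:330,220:420,::-1],None,fx=2.5,fy=2.5))
E
```

```text
t 13.35 pos [ 0.6985 -0.2638  0.1413] phi 174.97970777389372 open 0.0008201016095324004 grip 0.0 F [ 0.1561  0.5009 -0.271 ]
[-0.0086, 0.0303, 0.2157, np.float64(-0.0001)]
[0.2499, 0.0302, 0.2157, np.float64(-0.0001)]
[0.3502, 0.0289, 0.1907, np.float64(-0.0001)]
```

View pics/s5.png

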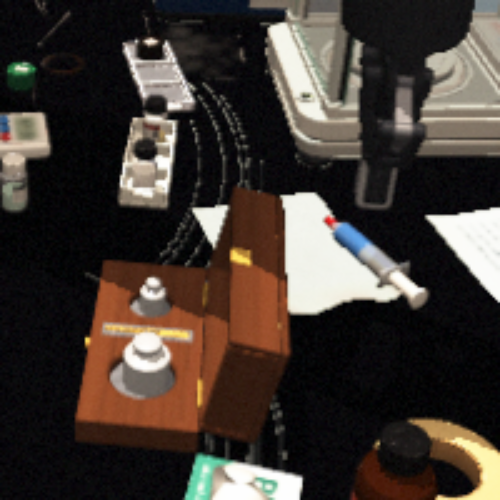

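Both weights stand in their wells (crop (152,295) and (148,362)), and the closed fingers are behind the open lid. I'll go down and push it forward.

drive_tool --plan '[[[-0.008,0.03,0.08,0],[-0.008,0.03,0.16,0],[-0.008,0.03,0.216,0],[-0.008,0.03,0.216,0],[0.03,0.03,0.216,0],[0.06,0.03,0.216,0],[0.09,0.03,0.216,0],[0.115,0.03,0.216,0],[0.14,0.03,0.216,0],[0.165,0.03,0.216,0],[0.19,0.03,0.216,0],[0.215,0.03,0.216,0]]]'

```text
time_s: 14.4
eef_pos: [0.6162, -0.2459, 0.0597]
eef_rot: [0.002, 0.044, 0.999, -0.001]
wrist_force: [0.3, 0.1, 1.8]
opening: 0.001
grasp_force: 0.7
```

drive_tool --plan '[[[0.025,0,0,0],[0.05,0,0,0],[0.075,0,-0.01,0],[0.1,0,-0.02,0],[0.12,0,-0.03,0],[0.12,0,-0.03,0],[0.12,0,-0.03,0]]]'

```text
time_s: 14.98
eef_pos: [0.5679, -0.2409, 0.0695]
eef_rot: [0.001, 0.044, 0.999, -0.001]
wrist_force: [0.1, 0.6, -0.7]
opening: 0.002
grasp_force: 0.0
```

```bash
python3 - <<'E'
from h import *
p=ctrl.get_obs()["eef_pos"]
go((p[0],p[1],.16,175),(.6,-.2,.16,100),(.405,-.3035,.1,100))
p,d=ctrl.camera("side"); cv2.imwrite("pics/s6.png",cv2.resize(p[130:330,170:370,::-1],None,fx=2.5,fy=2.5))
E
```

```text
t 14.9833 pos [ 0.5679 -0.2409  0.0695] phi 174.96928021073813 open 0.002075792702054236 grip 0.0 F [ 0.0733  0.5952 -0.7441]
[0.0, 0.0, -0.2264, np.float64(-0.0002)]
[-0.071, 0.109, -0.2264, np.float64(0.4165)]
[0.3919, -0.1915, -0.0764, np.float64(0.4165)]
```

View pics/s6.png

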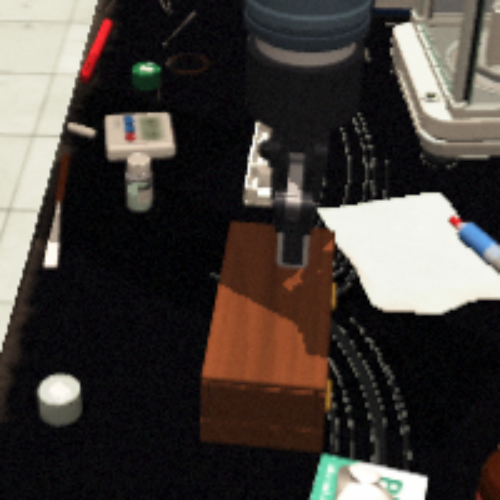

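The lid is shut flat on the case (crop top face at (270,320)). Next is the pale mount.

drive_tool --plan '[[[0,0,-0.08,0.02],[0.02,-0.01,-0.16,0.06],[0.08,-0.04,-0.2,0.1],[0.14,-0.07,-0.2,0.14],[0.2,-0.1,-0.18,0.18],[0.26,-0.13,-0.15,0.22],[0.32,-0.16,-0.1,0.26],[0.37,-0.18,-0.076,0.3],[0.392,-0.1915,-0.076,0.34],[0.392,-0.1915,-0.076,0.38],[0.392,-0.1915,-0.076,0.415],[0.392,-0.1915,-0.076,0.415]]]' --jaw 0

```text
time_s: 16.03
eef_pos: [0.4048, -0.3034, 0.0984]
eef_rot: [0.0, 0.642, 0.766, 0.0]
wrist_force: [-0.1, -0.9, 0.3]
opening: 0.999
grasp_force: 0.0
```

drive_tool --plan '[[[0,0,0,0],[0,0,0,0]]]'

```text
time_s: 16.2
eef_pos: [0.405, -0.3031, 0.0984]
eef_rot: [0.0, 0.639, 0.769, 0.0]
wrist_force: [-0.2, -0.4, 0.3]
opening: 1.0
grasp_force: 0.0
```

```bash
python3 - <<'E'
from h import *
go((.405,-.3035,-.013,100.6))
E
```

```text
t 16.2 pos [ 0.405  -0.3031  0.0984] phi 100.52228903429571 open 1.000227912795619 grip 0.0 F [-0.1832 -0.4368  0.3181]
[-0.0011, -0.0001, 0.2785, np.float64(-0.0004)]
```

drive_tool --plan '[[[-0.001,0,0.1,0],[-0.001,0,0.2,0],[-0.001,0,0.278,0],[-0.001,0,0.278,0],[-0.001,0,0.278,0]]]'

```text
time_s: 16.62
eef_pos: [0.4037, -0.3019, -0.0141]
eef_rot: [-0.002, 0.64, 0.768, 0.0]
wrist_force: [1.0, -0.2, 0.4]
opening: 1.0
grasp_force: 0.0
```

drive_tool --plan '[[[0,0,0,0],[0,0,0,0],[0,0,0,0],[0,0,0,0],[0,0,0,0],[0,0,0,0],[0,0,0,0],[0,0,0,0]]]' --jaw 1

```text
time_s: 17.28
eef_pos: [0.4056, -0.3044, -0.0109]
eef_rot: [0.001, 0.641, 0.768, -0.0]
wrist_force: [-2.6, 2.5, 10.6]
opening: 0.321
grasp_force: 58.4
```

```bash
python3 - <<'E'
from h import *
p=ctrl.get_obs()["eef_pos"]
go((p[0],p[1],.11,100.6),(.50,-.06,.12,100.6),(.582,.155,.11,100.6))
E
```

```text
t 17.2833 pos [ 0.4056 -0.3044 -0.0109] phi 100.32703651889759 open 0.32087786407947183 grip 58.38176965713501 F [-2.5577  2.4515 10.6426]
[0.0, 0.0, -0.3023, np.float64(-0.0015)]
[0.5588, 0.3418, -0.3273, np.float64(-0.0015)]
[1.0508, 0.6399, -0.3023, np.float64(-0.0015)]
```

drive_tool --plan '[[[0,0,-0.09,0],[0,0,-0.18,0],[0,0,-0.27,0],[0.06,0.04,-0.32,0],[0.13,0.08,-0.32,0],[0.2,0.12,-0.32,0],[0.27,0.17,-0.32,0],[0.35,0.21,-0.32,0],[0.43,0.26,-0.32,0],[0.5,0.3,-0.32,0],[0.56,0.34,-0.32,0],[0.6,0.365,-0.32,0]]]'

```text
time_s: 18.28
eef_pos: [0.5061, -0.0385, 0.1159]
eef_rot: [0.0, 0.64, 0.768, 0.0]
wrist_force: [-0.4, 0.1, -0.9]
opening: 0.318
grasp_force: 59.2
```

drive_tool --plan '[[[0.07,0.04,0,0],[0.14,0.08,0,0],[0.21,0.13,0,0],[0.28,0.17,0,0],[0.35,0.21,0,0],[0.42,0.26,0,0],[0.45,0.275,0,0],[0.45,0.275,0.02,0],[0.45,0.275,0.02,0],[0.45,0.275,0.02,0],[0.45,0.275,0.02,0]]]'

```text
time_s: 19.2
eef_pos: [0.5808, 0.1542, 0.107]
eef_rot: [-0.0, 0.641, 0.767, -0.0]
wrist_force: [-0.3, -0.7, 0.0]
opening: 0.316
grasp_force: 59.2
```

```bash
python3 - <<'E'
from h import *
go((.582,.155,-.005,100.6))
E
```

```text
t 19.2 pos [0.5808 0.1542 0.107 ] phi 100.22863750811644 open 0.31562946389449015 grip 59.23905372619629 F [-0.2523 -0.7489  0.006 ]
[0.0014, 0.0032, 0.2799, np.float64(-0.0021)]
```

drive_tool --plan '[[[0.001,0.003,0.09,0],[0.001,0.003,0.17,0],[0.001,0.003,0.23,0],[0.001,0.003,0.265,0],[0.001,0.003,0.278,0],[0.001,0.003,0.282,0],[0.001,0.003,0.284,0],[0.001,0.003,0.284,0]]]'

```text
time_s: 19.87
eef_pos: [0.584, 0.1562, -0.0047]
eef_rot: [0.001, 0.641, 0.768, 0.001]
wrist_force: [0.9, -0.4, 0.0]
opening: 0.317
grasp_force: 59.3
```

drive_tool --plan '[[[0,0,0,0],[0,0,0,0],[0,0,0,0],[0,0,0,0],[0,0,0,0],[0,0,0,0],[0,0,-0.05,0],[0,0,-0.12,0],[0,0,-0.2,0],[0,0,-0.25,0],[0,0,-0.25,0]]]' --jaw 0

```text
time_s: 20.78
eef_pos: [0.5863, 0.1566, 0.0993]
eef_rot: [0.003, 0.641, 0.768, 0.003]
wrist_force: [1.3, -0.1, 0.8]
opening: 0.997
grasp_force: 0.0
```

```bash
python3 - <<'E'
from h import *
go((.426,.180,.09,100.6),(.426,.18,-.013,100.6))
E
```

```text
t 20.7833 pos [0.5863 0.1566 0.0993] phi 100.32304680092238 open 0.9968037425766019 grip 0.0 F [ 1.2947 -0.0816  0.8235]
[0.1293, -0.3837, 0.0231, np.float64(-0.0015)]
[0.1293, -0.3837, 0.2806, np.float64(-0.0015)]
```

Next I'll move to the green mount and check its position and the pale mount's placing on the way.

drive_tool --plan '[[[0.03,-0.09,0,0],[0.06,-0.18,0,0],[0.09,-0.27,0.01,0],[0.12,-0.35,0.02,0],[0.129,-0.38,0.023,0],[0.129,-0.38,0.023,0],[0.129,-0.38,0.023,0],[0.129,-0.38,0.023,0]]]'

```text
time_s: 21.45
eef_pos: [0.425, 0.1798, 0.0847]
eef_rot: [0.001, 0.641, 0.768, 0.001]
wrist_force: [-0.1, -0.5, -0.5]
opening: 1.0
grasp_force: 0.0
```

```bash
python3 - <<'E'
from h import *
go((.426,.180,-.013,100.6))
p,d=ctrl.camera("side"); cv2.imwrite("pics/s7.png",cv2.resize(p[100:220,200:320,::-1],None,fx=4,fy=4))
X=cloud("side",d); hs=cv2.cvtColor(p,cv2.COLOR_RGB2HSV)
g=(hs[...,0]>45)&(hs[...,0]<90)&(hs[...,1]>100)&(abs(X[...,0]-.426)<.03)&(abs(X[...,1]-.18)<.04)
P=X[g]; print("green",P.min(0),P.max(0),g.sum())
m=(abs(X[...,0]-.583)<.03)&(abs(X[...,1]-.155)<.035)&(X[...,2]>.014); P=X[m]; print("pale",P.mean(0),P.min(0),P.max(0))
E
```

```text
t 21.45 pos [0.425  0.1798 0.0847] phi 100.30035232191031 open 0.9996838476881822 grip 0.0 F [-0.0957 -0.4825 -0.4669]
[0.0001, 0.0024, 0.2444, np.float64(-0.0017)]
green [ 0.3962  0.1402 -0.0015] [0.4534 0.2131 0.0234] 126
pale [0.5811 0.1527 0.0227] [0.5679 0.141  0.0141] [0.5941 0.1701 0.0274]
```

View pics/s7.png

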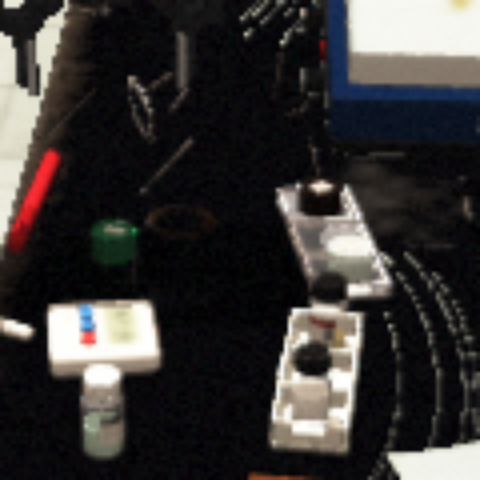

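The pale mount sits flat in the end bay (crop (350,255)), and the green mount is at (113,242). I'll grasp the green one.

drive_tool --plan '[[[0,0.002,0.09,0],[0,0.002,0.17,0],[0,0.002,0.244,0],[0,0.002,0.244,0],[0,0.002,0.244,0]]]'

```text
time_s: 21.92
eef_pos: [0.4238, 0.1795, -0.0143]
eef_rot: [-0.001, 0.641, 0.768, -0.002]
wrist_force: [0.3, 0.4, 1.1]
opening: 1.0
grasp_force: 0.0
```

drive_tool --plan '[[[0,0,0,0],[0,0,0,0],[0,0,0,0],[0,0,0,0],[0,0,0,0],[0,0,0,0],[0,0,0,0],[0,0,0,0]]]' --jaw 1

```text
time_s: 22.58
eef_pos: [0.4257, 0.1802, -0.0116]
eef_rot: [0.001, 0.641, 0.768, 0.001]
wrist_force: [-2.1, -0.6, 11.2]
opening: 0.32
grasp_force: 58.4
```

```bash
python3 - <<'E'
from h import *
p=ctrl.get_obs()["eef_pos"]
go((p[0],p[1],.08,100.6),(.574,.203,.08,100.6))
E
```

```text
t 22.5833 pos [ 0.4257  0.1802 -0.0116] phi 100.32533155545651 open 0.3199076561200168 grip 58.35850417613983 F [-2.1476 -0.6388 11.1859]
[0.0, 0.0, -0.2289, np.float64(-0.0015)]
[-0.0103, 0.3749, -0.2289, np.float64(-0.0015)]
```

drive_tool --plan '[[[0,0,-0.08,0],[0,0,-0.16,0],[0,0.02,-0.229,0],[0,0.1,-0.229,0],[0,0.19,-0.229,0],[-0.01,0.28,-0.229,0],[-0.01,0.35,-0.229,0],[-0.01,0.375,-0.229,0],[-0.01,0.375,-0.229,0],[-0.01,0.375,-0.229,0],[-0.01,0.375,-0.229,0]]]'

```text
time_s: 23.5
eef_pos: [0.5715, 0.2028, 0.0782]
eef_rot: [-0.0, 0.641, 0.768, -0.001]
wrist_force: [-1.2, 0.2, -1.0]
opening: 0.313
grasp_force: 59.2
```

```bash
python3 - <<'E'
from h import *
go((.574,.203,-.0065,100.6))
E
```

```text
t 23.5 pos [0.5715 0.2028 0.0782] phi 100.32429449052744 open 0.31261491525867735 grip 59.23850476741791 F [-1.1956  0.1635 -1.0314]
[-0.0007, 0.0062, 0.2116, np.float64(-0.0015)]
```

drive_tool --plan '[[[0,0.005,0.07,0],[0,0.005,0.13,0],[0,0.005,0.175,0],[0,0.005,0.2,0],[0,0.005,0.21,0],[0,0.005,0.213,0],[0,0.005,0.213,0],[0,0.005,0.213,0]]]'

```text
time_s: 24.17
eef_pos: [0.5758, 0.2034, -0.0054]
eef_rot: [0.001, 0.641, 0.768, 0.001]
wrist_force: [0.6, 0.4, -0.1]
opening: 0.314
grasp_force: 59.2
```

drive_tool --plan '[[[0,0,0,0],[0,0,0,0],[0,0,0,0],[0,0,0,0],[0,0,0,0],[0,0,0,0],[0,0,-0.05,0],[0,0,-0.12,0],[0,0,-0.2,0],[0,0,-0.28,0],[0,0,-0.3,0],[0,0,-0.3,0]]]' --jaw 0

```text
time_s: 25.17
eef_pos: [0.5774, 0.2037, 0.117]
eef_rot: [0.002, 0.641, 0.768, 0.003]
wrist_force: [-0.2, 0.2, -0.9]
opening: 1.0
grasp_force: 0.0
```

```bash
python3 - <<'E'
from h import *
go((.439,-.046,.11,83.5))
E
```

```text
t 25.1667 pos [0.5774 0.2037 0.117 ] phi 100.31051346499552 open 0.9998449260681068 grip 0.0 F [-0.2294  0.1867 -0.9413]
[-0.5522, -0.452, 0.0175, np.float64(0.0934)]
```

drive_tool --plan '[[[-0.07,-0.06,0,0.01],[-0.14,-0.12,0,0.03],[-0.21,-0.17,0,0.05],[-0.28,-0.23,0,0.07],[-0.35,-0.29,0,0.09],[-0.42,-0.345,0,0.093],[-0.49,-0.4,0.01,0.093],[-0.552,-0.45,0.017,0.093],[-0.552,-0.45,0.017,0.093],[-0.552,-0.45,0.017,0.093],[-0.552,-0.45,0.017,0.093],[-0.552,-0.45,0.017,0.093]]]'

```text
time_s: 26.17
eef_pos: [0.4372, -0.0454, 0.1059]
eef_rot: [-0.001, 0.745, 0.667, -0.0]
wrist_force: [0.4, 1.0, -1.0]
opening: 1.001
grasp_force: 0.0
```

```bash
python3 - <<'E'
from h import *
go((.439,-.046,-.002,83.5))
p,d=ctrl.camera("side"); X=cloud("side",d)
cv2.imwrite("pics/s8.png",cv2.resize(p[100:240,190:330,::-1],None,fx=4,fy=4))
m=(np.hypot(X[...,0]-.439,X[...,1]+.046)<.03)&(X[...,2]>.006)&(X[...,2]<.06); P=X[m]; print(len(P),P.min(0),P.max(0),P[P[:,2]>.047].mean(0))
m=(np.hypot(X[...,0]-.574,X[...,1]-.203)<.03)&(X[...,2]>.014); P=X[m]; print("green",P.mean(0),P.min(0),P.max(0))
E
```

```text
t 26.1667 pos [ 0.4372 -0.0454  0.1059] phi 83.62074846105354 open 1.001119550080044 grip 0.0 F [ 0.3896  0.9504 -1.0458]
[-0.001, 0.0046, 0.2697, np.float64(0.0007)]
214 [ 0.426  -0.0587  0.0062] [ 0.449  -0.0357  0.0528] [ 0.4381 -0.0464  0.0504]
green [0.5734 0.2005 0.0215] [0.5584 0.1876 0.015 ] [0.588  0.2204 0.0253]
```

View pics/s8.png

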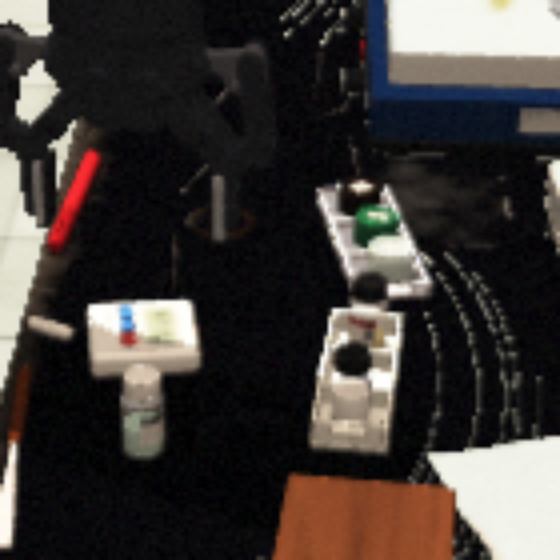

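The green mount lies flat in the middle bay (crop (375,222)). The vial stands between the open fingers at (.438,-.046). I'll grasp it.

drive_tool --plan '[[[-0.001,0.003,0.08,0],[-0.001,0.003,0.16,0],[-0.001,0.003,0.23,0],[-0.001,0.003,0.265,0],[-0.001,0.003,0.268,0],[-0.001,0.003,0.268,0],[-0.001,0.003,0.268,0]]]'

```text
time_s: 26.8
eef_pos: [0.4393, -0.0465, -0.0]
eef_rot: [0.001, 0.745, 0.667, 0.0]
wrist_force: [0.7, 0.4, 1.4]
opening: 1.002
grasp_force: 0.0
```

drive_tool --plan '[[[0,0,0,0],[0,0,0,0],[0,0,0,0],[0,0,0,0],[0,0,0,0],[0,0,0,0],[0,0,0,0],[0,0,0,0]]]' --jaw 1

```text
time_s: 27.47
eef_pos: [0.4387, -0.0469, -0.0002]
eef_rot: [0.0, 0.746, 0.666, 0.0]
wrist_force: [-1.6, 0.8, 6.4]
opening: 0.254
grasp_force: 58.5
```

```bash
python3 - <<'E'
from h import *
p=ctrl.get_obs()["eef_pos"]
go((p[0],p[1],.09,83.5),(.561,.0217,.09,83.5))
E
```

```text
t 27.4667 pos [ 0.4387 -0.0469 -0.0002] phi 83.56588255493354 open 0.2540309265904236 grip 58.49073350429535 F [-1.6462  0.7926  6.4308]
[0.0, 0.0, -0.2256, np.float64(0.0004)]
[0.2048, 0.2845, -0.2256, np.float64(0.0004)]
```

drive_tool --plan '[[[0,0,-0.05,0],[0,0,-0.12,0],[0,0,-0.19,0],[0,0,-0.225,0],[0.04,0.055,-0.225,0],[0.08,0.11,-0.225,0],[0.12,0.165,-0.225,0],[0.16,0.22,-0.225,0],[0.19,0.265,-0.225,0],[0.205,0.284,-0.225,0],[0.205,0.284,-0.225,0],[0.205,0.284,-0.225,0]]]'

```text
time_s: 28.47
eef_pos: [0.5596, 0.022, 0.0887]
eef_rot: [-0.001, 0.745, 0.667, -0.001]
wrist_force: [-0.4, -1.0, 0.2]
opening: 0.253
grasp_force: 59.0
```

drive_tool --plan '[[[0,0,0,0],[0,0,0,0]]]'

```text
time_s: 28.63
eef_pos: [0.5593, 0.0215, 0.089]
eef_rot: [-0.0, 0.746, 0.666, -0.0]
wrist_force: [-0.4, -0.0, -0.3]
opening: 0.252
grasp_force: 59.0
```

```bash
python3 - <<'E'
from h import *
go((.561,.0217,.0045,83.5))
p,d=ctrl.camera("side"); X=cloud("side",d)
cv2.imwrite("pics/s9.png",cv2.resize(p[80:240,220:340,::-1],None,fx=4,fy=3.75))
E
```

```text
t 28.6333 pos [0.5593 0.0215 0.089 ] phi 83.52518635607511 open 0.25169613403463403 grip 59.03598725795746 F [-0.3631 -0.0294 -0.2943]
[0.0011, 0.0043, 0.2112, np.float64(0.0001)]
```

View pics/s9.png

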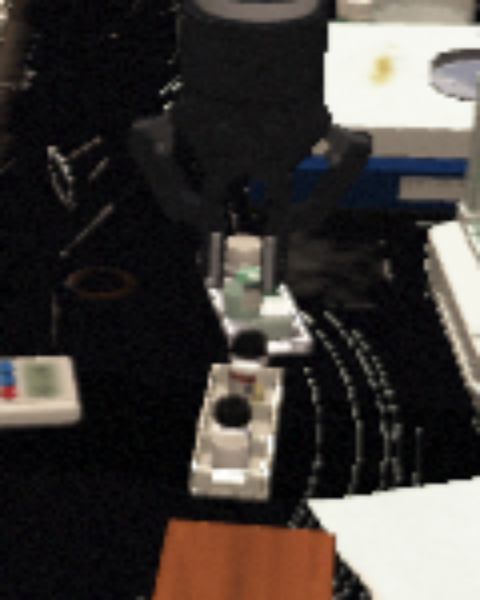

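The vial hangs upright (crop (243,270)). Cap rays and the rack outline agree on the middle cell, so I'll lower it in.

drive_tool --plan '[[[0.001,0.004,0.05,0],[0.001,0.004,0.1,0],[0.001,0.004,0.14,0],[0.001,0.004,0.17,0],[0.001,0.004,0.19,0],[0.001,0.004,0.205,0],[0.001,0.004,0.211,0],[0.001,0.004,0.211,0],[0.001,0.004,0.211,0]]]'

```text
time_s: 29.43
eef_pos: [0.5626, 0.0221, 0.0054]
eef_rot: [0.0, 0.746, 0.666, 0.0]
wrist_force: [-0.5, 0.7, -0.7]
opening: 0.254
grasp_force: 59.0
```

```bash
python3 - <<'E'
from h import *
go((.561,.0217,.0035,83.5))
E
```

```text
t 29.4333 pos [0.5626 0.0221 0.0054] phi 83.5658577203006 open 0.25354240258018573 grip 59.03628408908844 F [-0.4649  0.6607 -0.6596]
[-0.0014, -0.0039, 0.0048, np.float64(0.0004)]
```

drive_tool --plan '[[[0,-0.003,0.004,0],[0,-0.003,0.004,0],[0,-0.003,0.004,0],[0,-0.003,0.004,0]]]'

```text
time_s: 29.77
eef_pos: [0.5611, 0.0224, 0.0035]
eef_rot: [0.0, 0.746, 0.666, 0.0]
wrist_force: [-0.4, -0.3, 0.3]
opening: 0.253
grasp_force: 59.0
```

drive_tool --plan '[[[0,0,0,0],[0,0,0,0],[0,0,0,0],[0,0,0,0],[0,0,0,0],[0,0,0,0],[0,0,0,0],[0,0,-0.03,0],[0,0,-0.1,0],[0,0,-0.18,0],[0,0,-0.28,0],[0,0,-0.38,0]]]' --jaw 0

```text
time_s: 30.77
eef_pos: [0.5601, 0.0225, 0.1571]
eef_rot: [-0.0, 0.746, 0.666, -0.0]
wrist_force: [0.6, 0.7, -0.8]
opening: 1.003
grasp_force: 0.0
```

drive_tool --plan '[[[0,-0.08,-0.02,0],[0,-0.17,-0.02,0],[0,-0.26,-0.02,0],[0,-0.35,-0.02,0],[0,-0.45,-0.02,0],[0,-0.54,-0.02,0],[0,-0.54,-0.02,0],[0,-0.54,-0.02,0]]]'

```text
time_s: 31.43
eef_pos: [0.3455, 0.0468, 0.1642]
eef_rot: [0.001, 0.746, 0.666, 0.001]
wrist_force: [0.6, -0.8, -0.4]
opening: 0.998
grasp_force: 0.0
```

```bash
python3 - <<'E'
from h import *
go()
p,d=ctrl.camera("side"); q,e=ctrl.camera("top"); X=cloud("side",d); T=cloud("top",e)
a=cv2.resize(p[120:300,180:350,::-1],(510,540))
cv2.imwrite("pics/s10.png",a)
for n,x,y,zl in(("vial",.561,.0217,.035),("green",.574,.203,.015),("pale",.582,.155,.015),("lid",.556,-.24,.03)):
    for C in(X,T):
        r=.018 if n!="lid" else .12
        m=(np.hypot(C[...,0]-x,C[...,1]-y)<r)&(C[...,2]>zl); P=C[m]
        if len(P): print(n,len(P),P[:,:2].min(0),P[:,:2].max(0),"top",np.percentile(P[:,2],[5,50,95]))
E
```

```text
t 31.4333 pos [0.3455 0.0468 0.1642] phi 83.58277137726697 open 0.9980483158109003 grip 0.0 F [ 0.5622 -0.783  -0.4023]
vial 90 [0.5488 0.0119] [0.5698 0.0339] top [0.0378 0.0488 0.0546]
vial 50 [0.5494 0.0113] [0.5719 0.0323] top [0.0368 0.0508 0.0549]
green 74 [0.5584 0.1864] [0.5879 0.2179] top [0.0167 0.0228 0.0248]
green 78 [0.561  0.1922] [0.5888 0.2197] top [0.0186 0.0211 0.0254]
pale 84 [0.568  0.1384] [0.5943 0.1715] top [0.0164 0.0243 0.0266]
pale 86 [0.5693 0.1413] [0.5969 0.1711] top [0.0194 0.0233 0.0263]
lid 3597 [ 0.5044 -0.3354] [ 0.6024 -0.1464] top [0.0378 0.0608 0.0625]
lid 1822 [ 0.5059 -0.3331] [ 0.6041 -0.1493] top [0.0524 0.059  0.0626]
```

View pics/s10.png

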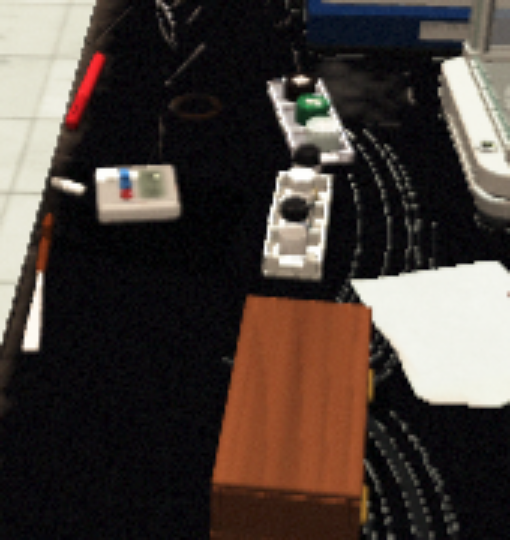

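Everything is in place: the vial's top is at about 53 mm, the mounts' tops at about 23–24 mm, and the lid lies flat at 60 mm. The gripper is clear of everything.

```bash
python3 -c "
from bench import ctrl
print(ctrl.hand_in())"
```

```text
the job is handed in; nothing more can be done
None
```

The job is handed in at about 31 s of the 136 s allowed (no verdict was returned): both weights are in their wells under the shut lid, the vial stands in the rack's middle cell, and each mount lies flat in its own free bay.

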